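# Flex the scissor tongs and sort seized from free

## Task

Try each of the three pairs of scissor tongs by squeezing its handles together. Lay every pair that closes freely in the wide stock tray, left squeezed right shut, and every pair that is seized in the narrow repair tray with the end handles; set them down flat on the tray's floor, not on one another and not dropped, and leave the other things on the table where they are.

Things in the scene. Friction and masses are not known exactly. Their poses are not given: they have to be found in the camera images.
- tongs_a: pair of steel scissor tongs with black grips, loose, about 0.18 kg, lying flat; all three pairs are alike to look at. Origin: at the pivot, on the underside; z up. While the hinge joint reads q, the centre line (from pivot to jaw tips) is this body's x axis turned by -q/2 about z. The grips lie behind the pivot
- tongs_a_hinge (a joint): hinge of tongs_a (rad): 0 = wide open, 0.42 = handles squeezed right together. Starts between 0 and 0.06
- tongs_b: second pair of scissor tongs, axes as tongs_a. All pairs: along the centre line the butts of the handles lie at -106 mm, the grips run from -100 to -28 mm, the jaw tips lie at +61 mm; centre of mass near -43 mm. Grips 17 mm high (z 0 to 17 mm), 10 mm thick, with upright flat outer sides
- tongs_b_hinge (a joint): hinge of tongs_b (rad): 0 = wide open, 0.42 = handles squeezed right together. Starts between 0 and 0.06
- tongs_c: third pair of scissor tongs, axes as tongs_a. All pairs: halfway along the grips (-64 mm) the handles measure about 54 mm over their outer sides when wide open, 28 mm when shut. A free pair shuts under some 2 N and stays as it is left; a seized pair does not yield even to 60 N
- tongs_c_hinge (a joint): hinge of tongs_c (rad): 0 = wide open, 0.42 = handles squeezed right together. Starts between 0 and 0.06
- stock_tray: the stock tray: the wider open steel tray, 220 mm (x) by 200 mm (y), without handles, fixed to the table. Origin at the centre of its underside, z up; floor 4 mm thick, walls 4 mm thick, rim 23 mm above the table
- repair_tray: the repair tray: the narrower open steel tray, 220 mm (x) by 140 mm (y), with a bail handle sticking out 30 mm at each short end, fixed to the table. Origin at the centre of its underside, z up; floor 4 mm thick, walls 4 mm thick, rim 23 mm above the table
- brush: brush with a blue block back, 43x150x40 mm, its long side along y, bystander; origin at the centre of its underside
- thermometer: probe thermometer with a white head and a thin probe, 26x161x22 mm, its long side along y, bystander; origin at the centre of its underside

How it is judged:
At the end, for the whole second after the job is handed in: The free pairs (two of the three) lie in the stock tray with their hinge at more than 0.35 of 0.42 rad, and the seized pair in the repair tray; every pair is inside the walls, flat on the floor (underside at the pivot less than 9 mm above the tray's underside, tilt under 0.08 rad) and at rest (((x of tongs_a in the frame of repair_tray between -0.106 and 0.106 m and y of tongs_a in the frame of repair_tray between -0.066 and 0.066 m and z of tongs_a in the frame of repair_tray below 0.009 m and x of tongs_b in the frame of stock_tray between -0.106 and 0.106 m and y of tongs_b in the frame of stock_tray between -0.096 and 0.096 m and z of each of tongs_b, tongs_c in the frame of stock_tray below 0.009 m and value of joint each of tongs_b_hinge, tongs_c_hinge above 0.35 rad and x of tongs_c in the frame of stock_tray between -0.106 and 0.106 m and y of tongs_c in the frame of stock_tray between -0.096 and 0.096 m) or (x of tongs_b in the frame of repair_tray between -0.106 and 0.106 m and y of tongs_b in the frame of repair_tray between -0.066 and 0.066 m and z of tongs_b in the frame of repair_tray below 0.009 m and x of tongs_a in the frame of stock_tray between -0.106 and 0.106 m and y of tongs_a in the frame of stock_tray between -0.096 and 0.096 m and z of each of tongs_a, tongs_c in the frame of stock_tray below 0.009 m and value of joint each of tongs_a_hinge, tongs_c_hinge above 0.35 rad and x of tongs_c in the frame of stock_tray between -0.106 and 0.106 m and y of tongs_c in the frame of stock_tray between -0.096 and 0.096 m) or (x of tongs_c in the frame of repair_tray between -0.106 and 0.106 m and y of tongs_c in the frame of repair_tray between -0.066 and 0.066 m and z of tongs_c in the frame of repair_tray below 0.009 m and x of tongs_a in the frame of stock_tray between -0.106 and 0.106 m and y of tongs_a in the frame of stock_tray between -0.096 and 0.096 m and z of each of tongs_a, tongs_b in the frame of stock_tray below 0.009 m and value of joint each of tongs_a_hinge, tongs_b_hinge above 0.35 rad and x of tongs_b in the frame of stock_tray between -0.106 and 0.106 m and y of tongs_b in the frame of stock_tray between -0.096 and 0.096 m)) and angle between each of tongs_a, tongs_b, tongs_c's own z axis and vertical below 0.08 rad and linear speed of each of tongs_a, tongs_b, tongs_c below 0.02 m/s); the robot touches nothing.
It fails at once if a pair of tongs dropped or thrown (faster than 0.9 m/s within 50 mm of the table) ((linear speed of tongs_a above 0.9 m/s and height (world z) of tongs_a below 0.05 m) or (linear speed of tongs_b above 0.9 m/s and height (world z) of tongs_b below 0.05 m) or (linear speed of tongs_c above 0.9 m/s and height (world z) of tongs_c below 0.05 m)).
It fails at once if the brush or the thermometer moved more than 30 mm (distance of any of brush, thermometer from where it was at the start of the episode above 0.03 m).
It also fails if it takes over 70 s, if anything falls off the work surface, if the arm or the gripper's body presses on something with over 40 N, if the wrist force passes 120 N, or if a joint passes its speed limit or range.

## Robot

A 6-joint arm with a two-finger parallel gripper is mounted at the origin on the work surface; the furniture and walls round the work are solid. World frame = base frame: x ahead of the robot, y to its left, z up, the work surface at z = 0. Lengths are in m, angles in rad, forces in N, time in s.
With the tool pointing down it reaches from about 0.25 to 0.8 m from the base axis. Payload 3.9 kg.
Tool frame: the origin (TCP) lies midway between the tips of the shut fingers; the grasp point (between the pads) lies 19 mm behind it; z points along the fingers, y is the line along which they close (so a half turn about z gives the same grasp; the last joint's range is limited). The gripper opens to 85 mm and grips with 20 to 120 N. Pads are 22 mm wide; open, the fingers measure 114 mm over their backs; the gripper's body (76 mm by 85 mm) begins 54 mm behind the grasp point. The pads swing forward as they close: fully open they stand 13 mm farther back than shut.
Start: joints at [-1.249, 0.26, -0.138, 1.173, 0, 1.571], TCP at [0.166, -0.498, 0.231] pointing down, gripper open.
Joint ranges: [-2.78, 2.78], [-0.83, 1.72], [-1.28, 1.37], [-1.9, 2.12], [-1.57, 1.48], [-3.14, 3.14]. Speed limits (rad/s): [2.57, 2.57, 3.14, 3.14, 3.14, 3.14].

## Interface

Orientations are given as a unit quaternion [x, y, z, w].
In Python, from station import robot, vision, job, finder gives the robot as it stands.
- The arm moves only by the tool step_arm, never from a script. Its arguments are lists of equal length, an entry for each row: "translation": the shift along the tool's x, y, z in cm, a list of three; "turn": the turn, a rotation vector about the tool's x, y, z in rad, a list of three; "grip": the finger opening in cm, from 0 to 8.54. In form: {"translation": [[dx, dy, dz], ...], "turn": [[rx, ry, rz], ...], "grip": [grip, ...]}. A call has 1 to 8 rows; each row is the pose to reach, as a shift and turn from the pose commanded when the call began, along the tool's axes at that moment; what a row does not reach only later rows make up. A row lasts 1/8 s, in which the tool goes at most 62.5 mm and 10.7 degrees, less where a joint would pass 70% of its speed; a pose out of reach is approached as far as the arm can. A call with a gripper value outside its range is refused whole. The fingers move at their own pace and stop on an object; "squeeze" is the grip in N (left out, the last holds). Time passes only in rows, so rows that repeat a pose let the fingers close. It gives the time, the measured TCP pose, the force, the opening and the grip force at its end, in the units of the state.
- robot.sense(): the state, without advancing time (a new reading comes with each control period).
- vision.read_camera(name): name is "scene" or "top" or "wrist"; returns the picture (400x640x3 uint8, red, green, blue); there is no depth.
- vision.calibration(name): a dict with "intrinsics" (3x3 intrinsics, pixels), "k1" (the pictures are not rectified: a ray, as slopes to the right and down, at radius r is drawn at 1 + k1 r^2 times it, then the intrinsics apply), "origin" and "orientation" of the camera in the world. Camera axes: x right, y down, z forward; pixel columns grow to the right and rows downward; lengths in m; the calibration is good to about 2 mm. A picture is of the moment at which its call begins: read the wrist's pose just before it. calibration takes no time and is no camera call; for the wrist camera it gives the pose at the moment of the call.
- job.sign_off(): hands the job in; it is judged then, once.
Trained networks look in the newest picture that a camera, given by its name, has taken for a name from the list of things; names that differ only in an ending like _2 or _b are one class to them, and where a whole thing is asked for, a point or a joint stands for the part that bears it (a point fixed in the world has none). Each returns a list of dicts, best first, with "p" (0 to 1); they miss things now and then, are a little off and sometimes report something else, mostly with a low value. They report only what shows in the picture. A call takes as long as a camera call.
- finder.recognise(camera, query): "position" ([x, y, z] in m, in the coordinates of the camera as it stood for that picture, good to about 4 mm: the middle of the surface that is visible of it).
The state is a dict: "t": time; "joint_pos": joint angles; "dq": joint speeds; "tau": joint torques, N m; "tool_pos": TCP position; "orientation": TCP orientation; "wrist_force": force on the tool from outside, world axes, zero at the start; "wrist_torque": the same for the moment, N m; "finger_gap": finger opening in m; "finger_force": force on a finger pad.
Only numpy, scipy, OpenCV 4.12 (cv2) and the standard library are available. Lean on these libraries where they do the work, as an engineer would, in place of code of your own. Each camera call takes 0.05 s, during which the arm holds its last target. There are 200 camera calls.

## Working session

There is one attempt and no reset: what is moved stays moved. The work goes in short steps, Python scripts to look and compute and a tool call to move; the robot and the scene stay as the last step left them, time stands still between calls to the robot, and variables do not carry over. Pictures are saved under pics/ and viewed, at most 10 in all, crops included, and the job is handed in when it is done.

Besides the shell and the picture viewer there is one more tool, called after "Emit:" as name(argument=value, ...), one argument or row to a line, values as JSON. step_arm: Moves the arm, as the interface text tells. Its arguments: {"type":"object","properties":{"translation":{"type":"array","items":{"type":"array","items":{"type":"number"}}},"turn":{"type":"array","items":{"type":"array","items":{"type":"number"}}},"grip":{"type":"array","items":{"type":"number"}},"squeeze":{"type":"number"}},"required":["translation","turn","grip"]}

```bash
ls; mkdir -p pics
python3 - <<'E'
from station import robot, vision, job, finder
import cv2, numpy as np
s=robot.sense(); print(s)
for c in("top","scene"):
    im=vision.read_camera(c); cv2.imwrite(f"pics/{c}0.png",im[:,:,::-1])
    k=vision.calibration(c); print(c,k)
    R=None
    from scipy.spatial.transform import Rotation as Ro
    o=np.array(k["orientation"]); R=Ro.from_quat(o).as_matrix() if o.shape==(4,) else o
    for q in ("tongs_a","stock_tray","repair_tray","brush","thermometer"):
        for d in finder.recognise(c,q): print(c,q,round(d["p"],2),np.round(R@np.array(d["position"])+k["origin"],3))
E
```

```text
pics
{'t': 0.0, 'joint_pos': array([-1.24904242e+00,  2.60671234e-01, -1.39401194e-01,  1.17267547e+00,
        2.96783195e-05,  1.57083071e+00]), 'dq': array([-0.00147989,  0.00050324,  0.00108551,  0.00184254,  0.00097891,
       -0.00029965]), 'tau': array([ 6.48997338e-04, -4.05676603e+01,  2.53923208e+01,  1.86505797e-02,
        1.74689012e-04, -5.79558375e-06]), 'tool_pos': array([ 0.16581306, -0.49740357,  0.23045944]), 'orientation': array([ 9.87089475e-01,  1.60166835e-01, -1.41674351e-04, -9.65560933e-04]), 'wrist_force': array([0.63181244, 0.01592213, 0.23447653]), 'wrist_torque': array([-0.01251758, -0.01200473,  0.00758697]), 'finger_force': 0.0, 'finger_gap': 0.08560698990616095}
top {'intrinsics': array([[361.21465431,   0.        , 323.50481282],
       [  0.        , 361.21465431, 200.38311911],
       [  0.        ,   0.        ,   1.        ]]), 'k1': -0.07731219924305503, 'origin': array([ 0.32613231, -0.01146499,  0.91988758]), 'orientation': array([ 0.70672638, -0.70186432,  0.05816734, -0.06738592])}
top tongs_a 0.76 [ 0.579 -0.01   0.016]
top tongs_a 0.64 [ 0
[... 272 characters left out ...]
ter 0.85 [0.382 0.161 0.021]
scene {'intrinsics': array([[505.85003892,   0.        , 324.86145045],
       [  0.        , 505.85003892, 190.58371453],
       [  0.        ,   0.        ,   1.        ]]), 'k1': -0.02065032592954718, 'origin': array([-0.51044438,  0.55426418,  0.74690946]), 'orientation': array([-0.45723616,  0.7431995 , -0.4231314 ,  0.24402749])}
scene tongs_a 0.96 [0.537 0.107 0.009]
scene tongs_a 0.8 [ 0.547 -0.124  0.01 ]
scene tongs_a 0.55 [ 0.565 -0.006  0.013]
scene tongs_a 0.26 [ 0.568 -0.023  0.011]
scene stock_tray 0.75 [ 0.582 -0.26   0.013]
scene repair_tray 0.65 [0.542 0.31  0.002]
scene brush 0.5 [ 0.376 -0.06   0.031]
scene thermometer 0.91 [0.378 0.168 0.012]
```

```bash
cat > h.py <<'E'
from station import robot, vision, job, finder
import cv2, numpy as np
from scipy.spatial.transform import Rotation as Ro
def ortho(im,k,x0,x1,y0,y1,z,s):
    """rows: x falling from x1; columns: y falling from y1; s px per m"""
    X,Y=np.meshgrid(np.arange(x1,x0,-1/s),np.arange(y1,y0,-1/s),indexing="ij")
    P=np.stack([X,Y,np.full_like(X,z)],-1)-k["origin"]
    c=P@Ro.from_quat(k["orientation"]).as_matrix()
    u=c[...,:2]/c[...,2:]; u=u*(1+k["k1"]*(u**2).sum(-1,keepdims=True))
    K=k["intrinsics"]; 
    m=(u*[K[0,0],K[1,1]]+K[:2,2]).astype(np.float32)
    return cv2.remap(im,m[...,0],m[...,1],cv2.INTER_CUBIC)
E
python3 - <<'E'
from h import *
im=cv2.imread("pics/top0.png");k=vision.calibration("top")
cv2.imwrite("pics/o1.png",ortho(im,k,.43,.70,-.2,.2,.012,2000))
cv2.imwrite("pics/o2.png",ortho(im,k,.25,.75,-.45,.45,.012,880))
E
```

```text
(no output)
```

View pics/o1.png

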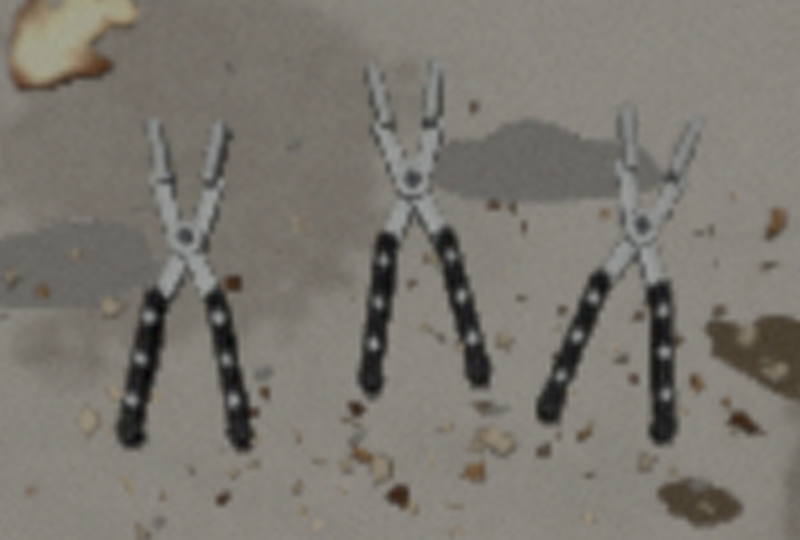

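View pics/o2.png

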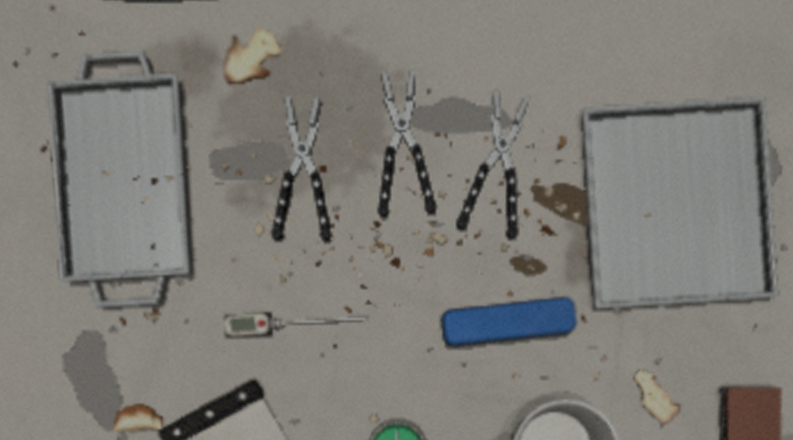

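```bash
cat >> h.py <<'E'
def go(x,y,z,yaw):
    """tool-frame shift (cm) and turn for the tool pointing down, tool x at yaw"""
    s=robot.sense(); R=Ro.from_quat(s["orientation"])
    T=Ro.from_euler("z",yaw)*Ro.from_euler("x",np.pi)
    print("t",round(s["t"],2),"pos",s["tool_pos"].round(4),"q",s["joint_pos"].round(2),"gap",round(s["finger_gap"],4))
    print("move",(R.inv().apply(np.array([x,y,z])-s["tool_pos"])*100).round(2),"turn",(R.inv()*T).as_rotvec().round(3))
E
python3 -c "
from h import *
go(.537,-.1115,.12,-.185)"
```

```text
t 0.6 pos [ 0.166  -0.498   0.2313] q [-1.25  0.26 -0.14  1.17  0.    1.57] gap 0.0853
move [ 47.42 -24.94  11.13] turn [ 0.    -0.     0.507]
```

Emit:
step_arm(
  translation=[
    [47.4,-24.9,11.1],
    [47.4,-24.9,11.1],
    [47.4,-24.9,11.1],
    [47.4,-24.9,11.1],
    [47.4,-24.9,11.1],
    [47.4,-24.9,11.1],
    [47.4,-24.9,11.1],
    [47.4,-24.9,11.1],
  ],
  turn=[
    [0,0,0.507],
    [0,0,0.507],
    [0,0,0.507],
    [0,0,0.507],
    [0,0,0.507],
    [0,0,0.507],
    [0,0,0.507],
    [0,0,0.507],
  ],
  grip=[8.5,8.5,8.5,8.5,8.5,8.5,8.5,8.5],
)

```text
t: 1.6
tool_pos: [0.4974, -0.1532, 0.1325]
orientation: [0.996, -0.092, 0.0, 0.0]
wrist_force: [0.5, -0.7, 0.3]
finger_gap: 0.0849
finger_force: 0.0
```

```bash
python3 -c "
from h import *
go(.537,-.1115,.12,-.185)"
```

```text
t 1.6 pos [ 0.4974 -0.1532  0.1325] q [-0.3   0.31 -0.33  0.92 -0.    3.03] gap 0.0849
move [ 3.12 -4.83  1.25] turn [ 0.    -0.001 -0.   ]
```

Emit:
step_arm(
  translation=[
    [3.1,-4.8,1.2],
    [3.1,-4.8,1.2],
    [3.1,-4.8,1.2],
    [3.1,-4.8,1.2],
    [3.1,-4.8,1.2],
    [3.1,-4.8,1.2],
    [3.1,-4.8,1.2],
    [3.1,-4.8,1.2],
  ],
  turn=[
    [0,0,-1.48],
    [0,0,-1.48],
    [0,0,-1.48],
    [0,0,-1.48],
    [0,0,-1.48],
    [0,0,-1.48],
    [0,0,-1.48],
    [0,0,-1.48],
  ],
  grip=[8.5,8.5,8.5,8.5,8.5,8.5,8.5,8.5],
)

```text
t: 2.6
tool_pos: [0.5353, -0.1133, 0.1207]
orientation: [0.796, 0.605, 0.0, 0.0]
wrist_force: [-0.1, -0.5, -0.9]
finger_gap: 0.085
finger_force: 0.0
```

```bash
python3 -c "
from h import *
go(.537,-.1115,.06,-.185+np.pi)"
```

```text
t 2.6 pos [ 0.5353 -0.1133  0.1207] q [-0.21  0.37 -0.28  0.92 -0.    1.63] gap 0.085
move [0.22 0.11 6.07] turn [ 0.     0.    -1.656]
```

Emit:
step_arm(
  translation=[
    [0.2,0.1,4.0],
    [0.2,0.1,4.0],
    [0.2,0.1,4.0],
    [0.2,0.1,4.0],
    [0.2,0.1,4.0],
    [0.2,0.1,4.0],
    [0.2,0.1,4.0],
    [0.2,0.1,4.0],
  ],
  turn=[
    [0,0,-1.656],
    [0,0,-1.656],
    [0,0,-1.656],
    [0,0,-1.656],
    [0,0,-1.656],
    [0,0,-1.656],
    [0,0,-1.656],
    [0,0,-1.656],
  ],
  grip=[8.5,8.5,8.5,8.5,8.5,8.5,8.5,8.5],
)

```text
t: 3.6
tool_pos: [0.5369, -0.1116, 0.0807]
orientation: [0.169, 0.986, 0.0, 0.0]
wrist_force: [0.1, -0.7, 0.3]
finger_gap: 0.0849
finger_force: 0.0
```

```bash
python3 -c "
from h import *
go(.537,-.1115,.004,-.185+np.pi)
im=vision.read_camera('wrist'); cv2.imwrite('pics/w1.png',im[:,:,::-1]); k=vision.calibration('wrist'); print(k['origin'])
cv2.imwrite('pics/w1o.png',ortho(im[:,:,::-1],k,.45,.67,-.2,-.04,.01,2500))"
```

```text
t 3.6 pos [ 0.5369 -0.1116  0.0807] q [-0.21  0.41 -0.34  0.82  0.    0.14] gap 0.0849
move [0.   0.01 7.67] turn [ 0.     0.    -0.156]
[ 0.45738049 -0.08381111  0.22376052]
```

View pics/w1o.png

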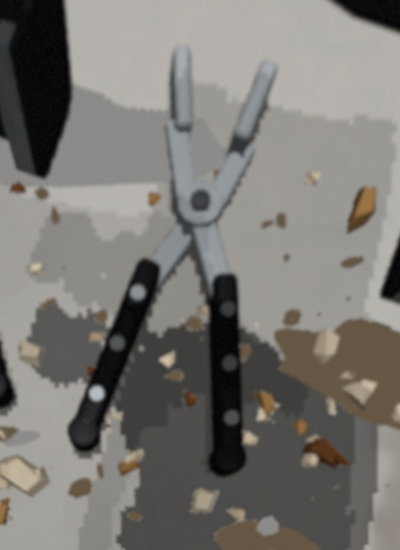

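Emit:
step_arm(
  translation=[
    [0,0,0],
    [0,0,4.0],
    [0,0,7.7],
    [0,0,7.7],
    [0,0,7.7],
  ],
  turn=[
    [0,0,-0.156],
    [0,0,-0.156],
    [0,0,-0.156],
    [0,0,-0.156],
    [0,0,-0.156],
  ],
  grip=[8.5,8.5,8.5,8.5,8.5],
)

```text
t: 4.28
tool_pos: [0.5376, -0.1118, 0.0045]
orientation: [0.096, 0.995, -0.0, 0.001]
wrist_force: [0.2, -0.1, 0.3]
finger_gap: 0.0849
finger_force: 0.0
```

Emit:
step_arm(
  translation=[
    [0,0,0],
    [0,0,0],
    [0,0,0],
    [0,0,0],
    [0,0,0],
    [0,0,0],
    [0,0,0],
    [0,0,0],
  ],
  turn=[
    [0,0,0],
    [0,0,0],
    [0,0,0],
    [0,0,0],
    [0,0,0],
    [0,0,0],
    [0,0,0],
    [0,0,0],
  ],
  grip=[5,4,3,2,2,2,2,2],
  squeeze=25,
)

```text
t: 5.28
tool_pos: [0.5381, -0.1116, 0.0055]
orientation: [0.095, 0.995, 0.0, 0.002]
wrist_force: [-0.7, 1.8, 5.5]
finger_gap: 0.0512
finger_force: 24.1
```

```bash
python3 -c "
from h import *
go(.489,-.276,.12,.06+np.pi)"
```

```text
t 5.28 pos [ 0.5381 -0.1116  0.0055] q [-0.2   0.49 -0.43  0.64  0.   -0.01] gap 0.0512
move [  1.67 -17.07 -11.47] turn [ 0.     0.003 -0.251]
```

Emit:
step_arm(
  translation=[
    [0,0,0],
    [0,0,0],
    [0,0,-0.2],
    [0,0,-0.2],
  ],
  turn=[
    [0,0,0],
    [0,0,0],
    [0,0,0],
    [0,0,0],
  ],
  grip=[2,2,2,2],
  squeeze=50,
)

```text
t: 5.78
tool_pos: [0.537, -0.1117, 0.0059]
orientation: [0.095, 0.995, -0.0, 0.0]
wrist_force: [0.0, 0.3, 2.4]
finger_gap: 0.0492
finger_force: 51.1
```

```bash
python3 -c "
from h import *
go(.513,.309,.12,.06+np.pi)"
```

```text
t 5.78 pos [ 0.537  -0.1117  0.0059] q [-0.21  0.49 -0.43  0.65 -0.   -0.01] gap 0.0492
move [ 10.33  40.85 -11.41] turn [-0.     0.001 -0.251]
```

Emit:
step_arm(
  translation=[
    [0,0,-1.0],
    [0,0,-3],
    [0,0,-7],
    [0,0,-11.5],
    [0,0,-11.5],
  ],
  turn=[
    [0,0,0],
    [0,0,0],
    [0,0,0],
    [0,0,0],
    [0,0,0],
  ],
  grip=[2,2,2,2,2],
  squeeze=45,
)

```text
t: 6.4
tool_pos: [0.5399, -0.1123, 0.1247]
orientation: [0.095, 0.995, -0.0, 0.004]
wrist_force: [0.0, -0.6, -1.6]
finger_gap: 0.0494
finger_force: 50.8
```

```bash
python3 -c "
from h import *
go(.514,.307,.12,.06+np.pi)
im=vision.read_camera('wrist')[:,:,::-1]; cv2.imwrite('pics/w2.png',im)"
```

```text
t 6.4 pos [ 0.5399 -0.1123  0.1247] q [-0.21  0.36 -0.28  0.92 -0.   -0.01] gap 0.0494
move [10.5  40.68  0.38] turn [-0.001  0.008 -0.251]
```

View pics/w2.png

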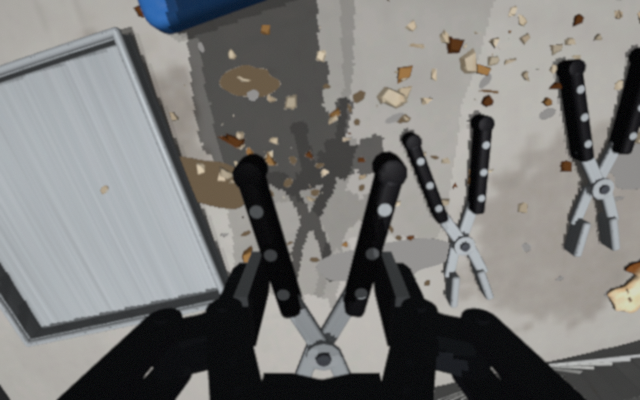

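Emit:
step_arm(
  translation=[
    [10.5,40.7,0.4],
    [10.5,40.7,0.4],
    [10.5,40.7,0.4],
    [10.5,40.7,0.4],
    [10.5,40.7,0.4],
    [10.5,40.7,0.4],
    [10.5,40.7,0.4],
    [10.5,40.7,0.4],
  ],
  turn=[
    [0,0,-0.25],
    [0,0,-0.25],
    [0,0,-0.25],
    [0,0,-0.25],
    [0,0,-0.25],
    [0,0,-0.25],
    [0,0,-0.25],
    [0,0,-0.25],
  ],
  grip=[2,2,2,2,2,2,2,2],
)

```text
t: 7.45
tool_pos: [0.5094, 0.3107, 0.1146]
orientation: [-0.032, 0.999, -0.0, -0.001]
wrist_force: [-0.5, -1.6, -2.5]
finger_gap: 0.0493
finger_force: 50.8
```

```bash
python3 -c "
from h import *
go(.514,.307,.0105,.06+np.pi)
im=vision.read_camera('top')[:,:,::-1]; cv2.imwrite('pics/t2.png',im)
im=vision.read_camera('wrist')[:,:,::-1]; cv2.imwrite('pics/w3.png',im)"
```

```text
t 7.45 pos [0.5094 0.3107 0.1146] q [ 0.55  0.45 -0.16  0.96  0.    0.48] gap 0.0493
move [-0.46 -0.39 10.41] turn [-0.    -0.002  0.004]
```

View pics/w3.png

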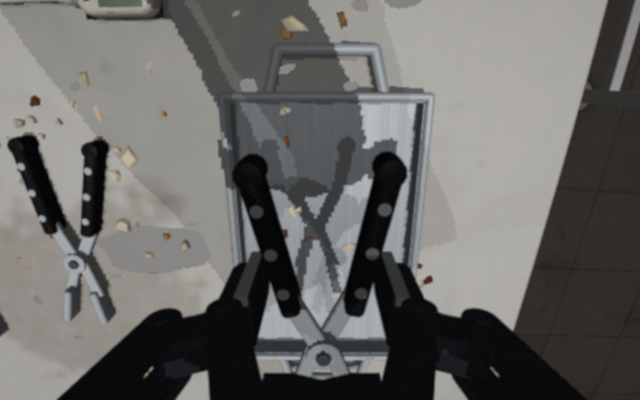

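Emit:
step_arm(
  translation=[
    [-0.2,-0.2,3],
    [-0.5,-0.4,6],
    [-0.5,-0.4,8.5],
    [-0.5,-0.4,9.6],
    [-0.5,-0.4,10.2],
    [-0.5,-0.4,10.4],
    [-0.5,-0.4,10.4],
  ],
  turn=[
    [0,0,0],
    [0,0,0],
    [0,0,0],
    [0,0,0],
    [0,0,0],
    [0,0,0],
    [0,0,0],
  ],
  grip=[2,2,2,2,2,2,2],
)

```text
t: 8.43
tool_pos: [0.5166, 0.3044, 0.0133]
orientation: [-0.03, 1.0, 0.0, 0.001]
wrist_force: [-0.7, -0.4, -1.6]
finger_gap: 0.0496
finger_force: 50.8
```

Emit:
step_arm(
  translation=[
    [0,0,0],
    [0,0,0],
    [0,0,0.05],
    [0,0,0.05],
  ],
  turn=[
    [0,0,0],
    [0,0,0],
    [0,0,0],
    [0,0,0],
  ],
  grip=[2,2,2,2],
)

```text
t: 8.93
tool_pos: [0.5161, 0.3042, 0.0121]
orientation: [-0.03, 1.0, -0.0, 0.0]
wrist_force: [0.2, -0.1, -1.6]
finger_gap: 0.0497
finger_force: 50.8
```

Emit:
step_arm(
  translation=[
    [0,0,0.1],
    [0,0,0.1],
    [0,0,0.2],
    [0,0,0.2],
  ],
  turn=[
    [0,0,0],
    [0,0,0],
    [0,0,0],
    [0,0,0],
  ],
  grip=[2,2,2,2],
)

```text
t: 9.43
tool_pos: [0.5161, 0.3042, 0.01]
orientation: [-0.03, 1.0, -0.0, -0.0]
wrist_force: [-0.3, 0.3, -2.1]
finger_gap: 0.0494
finger_force: 50.8
```

Emit:
step_arm(
  translation=[
    [0,0,0.08],
    [0,0,0.08],
    [0,0,0.0],
    [0,0,0],
    [0,0,0],
    [0,0,-4],
    [0,0,-9],
    [0,0,-9],
  ],
  turn=[
    [0,0,0],
    [0,0,0],
    [0,0,0],
    [0,0,0],
    [0,0,0],
    [0,0,0],
    [0,0,0],
    [0,0,0],
  ],
  grip=[2,2,5.5,6,7,7,7,7],
)

```text
t: 10.42
tool_pos: [0.5193, 0.3061, 0.1045]
orientation: [-0.03, 1.0, 0.002, 0.004]
wrist_force: [0.3, 1.3, 0.1]
finger_gap: 0.0698
finger_force: 0.0
```

```bash
python3 -c "
from h import *
im=vision.read_camera('wrist')[:,:,::-1];k=vision.calibration('wrist')
cv2.imwrite('pics/w4.png',np.hstack([ortho(im,k,.42,.67,.2,.42,.012,1500),ortho(im,k,.45,.70,-.03,.2,.01,1500)]))
go(.531,.107,.08,.005+np.pi)"
```

```text
Traceback (most recent call last):
ValueError: all the input array dimensions except for the concatenation axis must match exactly, but along dimension 0, the array at index 0 has size 376 and the array at index 1 has size 375
```

Move on to the left pair; the tray gets checked at the end from the top camera.

```bash
python3 -c "
from h import *
go(.531,.108,.09,.005+np.pi)"
```

```text
t 10.47 pos [0.5178 0.3052 0.1023] q [ 0.53  0.46 -0.18  0.92 -0.    0.47] gap 0.0703
move [ -0.14 -19.77   1.18] turn [0.002 0.004 0.054]
```

Emit:
step_arm(
  translation=[
    [-0.1,-19.8,1.2],
    [-0.1,-19.8,1.2],
    [-0.1,-19.8,1.2],
    [-0.1,-19.8,1.2],
    [-0.1,-19.8,1.2],
    [-0.1,-19.8,1.2],
  ],
  turn=[
    [0,0,0.054],
    [0,0,0.054],
    [0,0,0.054],
    [0,0,0.054],
    [0,0,0.054],
    [0,0,0.054],
  ],
  grip=[8.5,8.5,8.5,8.5,8.5,8.5],
)

```text
t: 11.22
tool_pos: [0.5287, 0.1078, 0.0877]
orientation: [-0.003, 1.0, 0.0, -0.0]
wrist_force: [0.5, -0.2, -0.5]
finger_gap: 0.0853
finger_force: 0.0
```

```bash
python3 -c "
from h import *
go(.531,.108,.005,.005+np.pi)
im=vision.read_camera('top')[:,:,::-1];k=vision.calibration('top')
a=ortho(im,k,.40,.70,.2,.42,.012,1600)
im=vision.read_camera('wrist')[:,:,::-1];k=vision.calibration('wrist')
b=ortho(im,k,.40,.70,.02,.20,.012,1600)
cv2.imwrite('pics/w4.png',np.hstack([a[:478],b[:478]]));print(a.shape)"
```

```text
t 11.22 pos [0.5287 0.1078 0.0877] q [ 0.2   0.39 -0.35  0.83  0.    0.19] gap 0.0853
move [-0.23  0.01  8.27] turn [ 0.001 -0.     0.002]
(480, 352, 3)
```

View pics/w4.png

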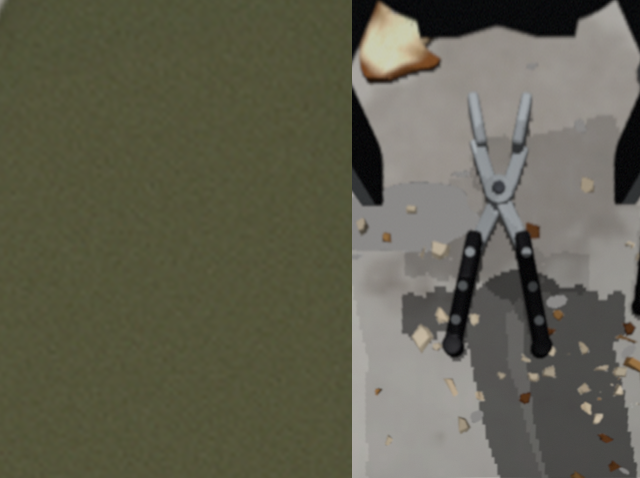

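Emit:
step_arm(
  translation=[
    [-0.2,0,4],
    [-0.2,0,8.1],
    [-0.2,0,8.1],
    [-0.2,0,8.1],
  ],
  turn=[
    [0,0,0],
    [0,0,0],
    [0,0,0],
    [0,0,0],
  ],
  grip=[8.5,8.5,8.5,8.5],
)

```text
t: 11.82
tool_pos: [0.5315, 0.1075, 0.0081]
orientation: [-0.003, 1.0, 0.0, 0.001]
wrist_force: [-0.5, -0.5, 0.4]
finger_gap: 0.0852
finger_force: 0.0
```

Emit:
step_arm(
  translation=[
    [0,0,0],
    [0,0,0],
    [0,0,0],
    [0,0,0],
    [0,0,0],
    [0,0,0],
    [0,0,0],
    [0,0,0],
  ],
  turn=[
    [0,0,0],
    [0,0,0],
    [0,0,0],
    [0,0,0],
    [0,0,0],
    [0,0,0],
    [0,0,0],
    [0,0,0],
  ],
  grip=[5,4,3,1.5,1.5,1.5,1.5,1.5],
  squeeze=30,
)

```text
t: 12.82
tool_pos: [0.5319, 0.1067, 0.0085]
orientation: [-0.003, 1.0, 0.0, 0.001]
wrist_force: [-0.6, 0.3, 8.5]
finger_gap: 0.0267
finger_force: 29.4
```

```bash
python3 -c "
from h import *
go(.49,-.277,.12,.06+np.pi)"
```

```text
t 12.82 pos [0.5319 0.1067 0.0085] q [ 0.2   0.48 -0.45  0.64 -0.    0.19] gap 0.0267
move [  4.36 -38.35 -11.18] turn [ 0.     0.003 -0.055]
```

Emit:
step_arm(
  translation=[
    [0,0,-1],
    [0,0,-5],
    [0,0,-11],
    [4.7,-38.4,-11.2],
    [4.7,-38.4,-11.2],
    [4.7,-38.4,-11.2],
    [4.7,-38.4,-11.2],
    [4.7,-38.4,-11.2],
  ],
  turn=[
    [0,0,0],
    [0,0,0],
    [0,0,0],
    [0,0,-0.055],
    [0,0,-0.055],
    [0,0,-0.055],
    [0,0,-0.055],
    [0,0,-0.055],
  ],
  grip=[1.5,1.5,1.5,1.5,1.5,1.5,1.5,1.5],
)

```text
t: 13.82
tool_pos: [0.4935, -0.2056, 0.1188]
orientation: [-0.03, 1.0, 0.0, -0.0]
wrist_force: [1.5, 0.0, -1.8]
finger_gap: 0.0269
finger_force: 30.6
```

```bash
python3 -c "
from h import *
go(.485,-.278,.12,.06+np.pi)"
```

```text
t 13.82 pos [ 0.4935 -0.2056  0.1188] q [-0.39  0.35 -0.32  0.9  -0.   -0.45] gap 0.0269
move [ 1.28 -7.18 -0.12] turn [ 0.    -0.001  0.   ]
```

Emit:
step_arm(
  translation=[
    [1.3,-7.2,0],
    [1.3,-7.2,0],
    [1.3,-7.2,0],
    [1.3,-7.2,0],
  ],
  turn=[
    [0,0,0],
    [0,0,0],
    [0,0,0],
    [0,0,0],
  ],
  grip=[1.5,1.5,1.5,1.5],
)

```text
t: 14.32
tool_pos: [0.4855, -0.2747, 0.1185]
orientation: [-0.031, 1.0, 0.001, -0.001]
wrist_force: [-0.1, 0.1, -2.6]
finger_gap: 0.0267
finger_force: 30.6
```

```bash
python3 -c "
from h import *
im=vision.read_camera('wrist')[:,:,::-1]; cv2.imwrite('pics/w5.png',im)
im=vision.read_camera('top')[:,:,::-1];k=vision.calibration('top')
a=ortho(im,k,.40,.70,.2,.42,.015,1000); b=im
cv2.imwrite('pics/w5b.png',np.hstack([cv2.resize(cv2.imread('pics/w5.png'),(480,300)),a[:300]]))
go(.485,-.278,.0135,.06+np.pi)"
```

```text
t 14.43 pos [ 0.4859 -0.2747  0.1186] q [-0.51  0.39 -0.26  0.93  0.   -0.58] gap 0.0267
move [ 0.1  -0.34 10.51] turn [ 0.001 -0.001  0.003]
```

View pics/w5b.png

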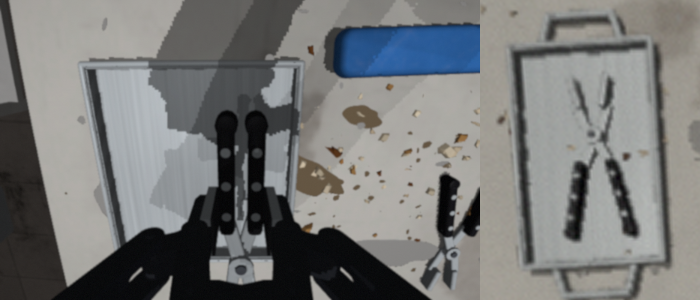

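Emit:
step_arm(
  translation=[
    [0.1,-0.3,3],
    [0.1,-0.3,6],
    [0.1,-0.3,8.5],
    [0.1,-0.3,9.6],
    [0.1,-0.3,10.1],
    [0.1,-0.3,10.4],
    [0.1,-0.3,10.4],
    [0.1,-0.3,10.4],
  ],
  turn=[
    [0,0,0],
    [0,0,0],
    [0,0,0],
    [0,0,0],
    [0,0,0],
    [0,0,0],
    [0,0,0],
    [0,0,0],
  ],
  grip=[1.5,1.5,1.5,1.5,1.5,1.5,1.5,1.5],
)

```text
t: 15.42
tool_pos: [0.4855, -0.2798, 0.0154]
orientation: [-0.03, 1.0, -0.0, 0.001]
wrist_force: [0.4, -0.1, -1.8]
finger_gap: 0.0266
finger_force: 30.6
```

Emit:
step_arm(
  translation=[
    [0,0,0.1],
    [0,0,0.1],
    [0,0,0.15],
    [0,0,0.15],
  ],
  turn=[
    [0,0,0],
    [0,0,0],
    [0,0,0],
    [0,0,0],
  ],
  grip=[1.5,1.5,1.5,1.5],
)

```text
t: 15.92
tool_pos: [0.4849, -0.2794, 0.0132]
orientation: [-0.03, 1.0, 0.0, -0.0]
wrist_force: [0.2, -0.3, -2.0]
finger_gap: 0.0268
finger_force: 30.6
```

Emit:
step_arm(
  translation=[
    [0,0,0.1],
    [0,0,0.1],
    [0,0,0.15],
  ],
  turn=[
    [0,0,0],
    [0,0,0],
    [0,0,0],
  ],
  grip=[1.5,1.5,1.5],
)

```text
t: 16.3
tool_pos: [0.4851, -0.2795, 0.0126]
orientation: [-0.03, 1.0, -0.0, 0.0]
wrist_force: [-3.3, 1.0, 10.1]
finger_gap: 0.0267
finger_force: 31.9
```

Contact. Release and rise.

Emit:
step_arm(
  translation=[
    [0,0,-0.1],
    [0,0,-0.1],
    [0,0,-0.1],
    [0,0,-0.1],
    [0,0,-4],
    [0,0,-9],
    [0,0,-10],
    [0,0,-10],
  ],
  turn=[
    [0,0,0],
    [0,0,0],
    [0,0,0],
    [0,0,0],
    [0,0,0],
    [0,0,0],
    [0,0,0],
    [0,0,0],
  ],
  grip=[2.7,3.2,4.5,5,5,5,5,5],
)

```text
t: 17.3
tool_pos: [0.4854, -0.2797, 0.1122]
orientation: [-0.03, 1.0, -0.0, 0.001]
wrist_force: [0.8, 0.1, -0.5]
finger_gap: 0.0499
finger_force: 0.0
```

```bash
python3 -c "
from h import *
go(.559,-.0095,.09,.067+np.pi)"
```

```text
t 17.3 pos [ 0.4854 -0.2797  0.1122] q [-0.52  0.39 -0.27  0.91 -0.   -0.58] gap 0.0499
move [-8.97 26.53  2.21] turn [-0.001  0.001 -0.007]
```

Emit:
step_arm(
  translation=[
    [-9.0,26.5,2.2],
    [-9.0,26.5,2.2],
    [-9.0,26.5,2.2],
    [-9.0,26.5,2.2],
    [-9.0,26.5,2.2],
    [-9.0,26.5,2.2],
    [-9.0,26.5,2.2],
  ],
  turn=[
    [0,0,-0.007],
    [0,0,-0.007],
    [0,0,-0.007],
    [0,0,-0.007],
    [0,0,-0.007],
    [0,0,-0.007],
    [0,0,-0.007],
  ],
  grip=[5,6,8.5,8.5,8.5,8.5,8.5],
)

```text
t: 18.18
tool_pos: [0.5576, -0.01, 0.0883]
orientation: [-0.034, 0.999, -0.0, -0.002]
wrist_force: [0.2, -0.7, -0.2]
finger_gap: 0.0846
finger_force: 0.0
```

```bash
python3 -c "
from h import *
go(.559,-.0095,.007,.067+np.pi)
im=vision.read_camera('wrist')[:,:,::-1];k=vision.calibration('wrist')
b=ortho(im,k,.43,.70,-.10,.09,.012,1600)
im=vision.read_camera('top')[:,:,::-1];k=vision.calibration('top')
a=ortho(im,k,.40,.67,-.43,-.20,.012,1600)
cv2.imwrite('pics/w6.png',np.hstack([a[:430],b[:430]]));print(a.shape)"
```

```text
t 18.18 pos [ 0.5576 -0.01    0.0883] q [-0.02  0.41 -0.3   0.86 -0.   -0.08] gap 0.0846
move [-0.17  0.04  8.13] turn [-0.    -0.003  0.   ]
(432, 368, 3)
```

View pics/w6.png

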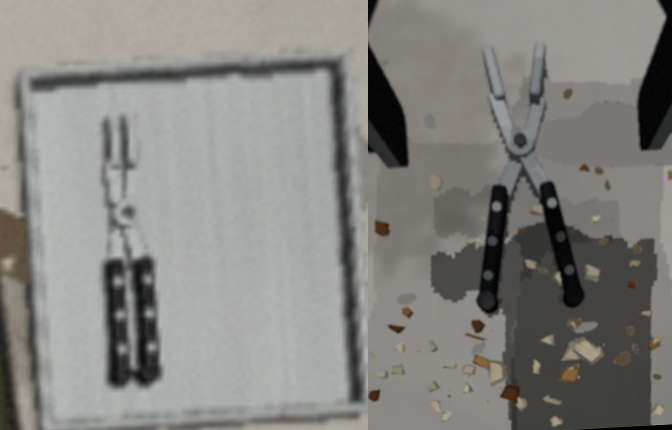

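Emit:
step_arm(
  translation=[
    [-0.2,0,4],
    [-0.2,0,8.1],
    [-0.2,0,8.1],
    [-0.2,0,8.1],
  ],
  turn=[
    [0,0,0],
    [0,0,0],
    [0,0,0],
    [0,0,0],
  ],
  grip=[8.5,8.5,8.5,8.5],
)

```text
t: 18.77
tool_pos: [0.5615, -0.0102, 0.0098]
orientation: [-0.033, 0.999, -0.0, 0.001]
wrist_force: [0.9, 0.9, 0.2]
finger_gap: 0.0851
finger_force: 0.0
```

Emit:
step_arm(
  translation=[
    [0,0,0],
    [0,0,0],
    [0,0,0],
    [0,0,0],
    [0,0,0],
    [0,0,0],
    [0,0,0],
    [0,0,0],
  ],
  turn=[
    [0,0,0],
    [0,0,0],
    [0,0,0],
    [0,0,0],
    [0,0,0],
    [0,0,0],
    [0,0,0],
    [0,0,0],
  ],
  grip=[5,4,3,1.5,1.5,1.5,1.5,1.5],
  squeeze=30,
)

```text
t: 19.77
tool_pos: [0.562, -0.0093, 0.0102]
orientation: [-0.034, 0.999, -0.0, 0.001]
wrist_force: [-1.4, 1.0, 8.3]
finger_gap: 0.0262
finger_force: 29.3
```

```bash
python3 -c "
from h import *
go(.491,-.368,.12,.06+np.pi)"
```

```text
t 19.77 pos [ 0.562  -0.0093  0.0102] q [-0.02  0.5  -0.4   0.67 -0.   -0.08] gap 0.0262
move [  9.47 -35.31 -10.99] turn [-0.     0.003  0.007]
```

Emit:
step_arm(
  translation=[
    [0,0,-1],
    [0,0,-5],
    [0,0,-11],
    [9.5,-35.3,-11],
    [9.5,-35.3,-11],
    [9.5,-35.3,-11],
    [9.5,-35.3,-11],
    [9.5,-35.3,-11],
  ],
  turn=[
    [0,0,0],
    [0,0,0],
    [0,0,0],
    [0,0,0.007],
    [0,0,0.007],
    [0,0,0.007],
    [0,0,0.007],
    [0,0,0.007],
  ],
  grip=[1.5,1.5,1.5,1.5,1.5,1.5,1.5,1.5],
)

```text
t: 20.78
tool_pos: [0.4991, -0.3175, 0.1187]
orientation: [-0.03, 1.0, 0.0, -0.0]
wrist_force: [1.4, -0.3, 0.2]
finger_gap: 0.0269
finger_force: 30.5
```

Emit:
step_arm(
  translation=[
    [0,0,0],
    [0,0,0],
  ],
  turn=[
    [0,0,0],
    [0,0,0],
  ],
  grip=[1.5,1.5],
)

```text
t: 21.02
tool_pos: [0.4994, -0.3155, 0.1183]
orientation: [-0.03, 1.0, 0.001, -0.001]
wrist_force: [-0.0, 0.3, -1.5]
finger_gap: 0.0268
finger_force: 30.6
```

```bash
python3 -c "
from h import *
go(.491,-.368,.12,.06+np.pi)"
```

```text
t 21.02 pos [ 0.4994 -0.3155  0.1183] q [-0.56  0.44 -0.17  0.96  0.   -0.62] gap 0.0268
move [ 1.15 -5.19 -0.17] turn [ 0.002 -0.001 -0.001]
```

Emit:
step_arm(
  translation=[
    [1.2,-5.2,0],
    [1.2,-5.2,0],
    [1.2,-5.2,3],
    [1.2,-5.2,6],
    [1.2,-5.2,8.5],
    [1.2,-5.2,9.6],
    [1.2,-5.2,10.1],
    [1.2,-5.2,10.3],
  ],
  turn=[
    [0,0,0],
    [0,0,0],
    [0,0,0],
    [0,0,0],
    [0,0,0],
    [0,0,0],
    [0,0,0],
    [0,0,0],
  ],
  grip=[1.5,1.5,1.5,1.5,1.5,1.5,1.5,1.5],
)

```text
t: 22.02
tool_pos: [0.492, -0.3684, 0.0163]
orientation: [-0.03, 1.0, -0.0, 0.0]
wrist_force: [0.1, -0.3, -1.3]
finger_gap: 0.0263
finger_force: 30.7
```

Emit:
step_arm(
  translation=[
    [0,0,0],
    [0,0,0],
    [0,0,0.1],
    [0,0,0.1],
  ],
  turn=[
    [0,0,0],
    [0,0,0],
    [0,0,0],
    [0,0,0],
  ],
  grip=[1.5,1.5,1.5,1.5],
)

```text
t: 22.52
tool_pos: [0.4912, -0.3687, 0.0148]
orientation: [-0.03, 1.0, -0.0, 0.0]
wrist_force: [-0.4, -0.2, -1.9]
finger_gap: 0.0267
finger_force: 30.7
```

Emit:
step_arm(
  translation=[
    [0,0,0.1],
    [0,0,0.1],
    [0,0,0.13],
  ],
  turn=[
    [0,0,0],
    [0,0,0],
    [0,0,0],
  ],
  grip=[1.5,1.5,1.5],
)

```text
t: 22.9
tool_pos: [0.4913, -0.3687, 0.0143]
orientation: [-0.03, 1.0, -0.0, 0.0]
wrist_force: [-2.5, 2.0, 7.2]
finger_gap: 0.0266
finger_force: 31.7
```

Contact; release, rise, and swing clear toward the middle.

Emit:
step_arm(
  translation=[
    [0,0,-0.1],
    [0,0,-0.1],
    [0,0,-0.1],
    [0,0,-0.1],
    [0,0,-4],
    [0,0,-9],
    [0,0,-14],
    [0,0,-14],
  ],
  turn=[
    [0,0,0],
    [0,0,0],
    [0,0,0],
    [0,0,0],
    [0,0,0],
    [0,0,0],
    [0,0,0],
    [0,0,0],
  ],
  grip=[2.7,3.2,4.5,5,5,5,5,5],
)

```text
t: 23.9
tool_pos: [0.4942, -0.3707, 0.1585]
orientation: [-0.03, 1.0, -0.003, 0.004]
wrist_force: [-0.2, 0.3, -1.2]
finger_gap: 0.0501
finger_force: 0.0
```

Emit:
step_arm(
  translation=[
    [10,34,0],
    [10,34,0],
    [10,34,0],
    [10,34,0],
    [10,34,0],
    [10,34,0],
    [10,34,0],
    [10,34,0],
  ],
  turn=[
    [0,0,0],
    [0,0,0],
    [0,0,0],
    [0,0,0],
    [0,0,0],
    [0,0,0],
    [0,0,0],
    [0,0,0],
  ],
  grip=[5,5,5,5,5,5,5,5],
)

```text
t: 24.9
tool_pos: [0.3713, -0.0355, 0.1532]
orientation: [-0.03, 1.0, -0.0, 0.0]
wrist_force: [-0.4, 0.4, -0.1]
finger_gap: 0.0499
finger_force: 0.0
```

```bash
python3 -c "
from h import *
im=vision.read_camera('top')[:,:,::-1];k=vision.calibration('top')
cv2.imwrite('pics/f.png',np.hstack([ortho(im,k,.38,.69,.19,.43,.012,1600),ortho(im,k,.38,.69,-.45,-.2,.012,1600)]))"
```

```text
(no output)
```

View pics/f.png

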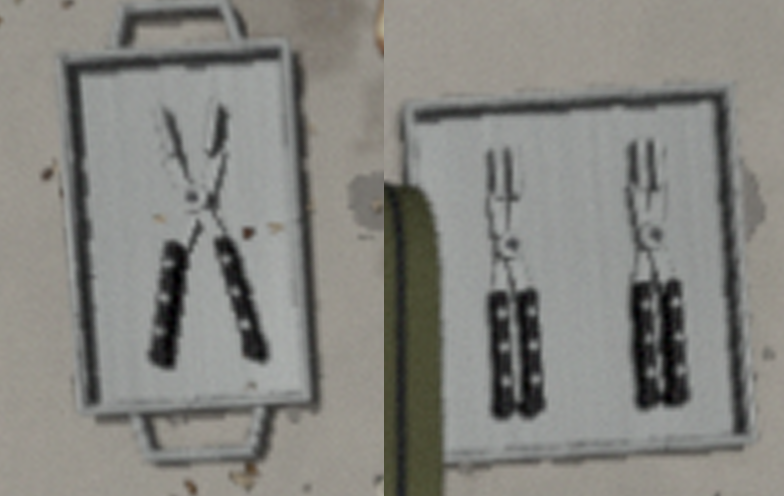

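The seized pair lies open and flat in the repair tray. Both free pairs lie shut in the stock tray, well apart from each other and from the walls.

```bash
python3 -c "
from station import job
print(job.sign_off())"
```

```text
the job is handed in; nothing more can be done
None
```

The job is handed in: both free pairs lie shut in the stock tray and the seized pair in the repair tray, as the last camera picture showed; the hand-in returned no verdict.

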